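# Feed a soil tin through the sprung intake flap

## Robot

A 7-joint arm with a two-finger parallel gripper is mounted at the origin on the work surface. World frame = base frame: x ahead of the robot, y to its left, z up, the work surface at z = 0. Lengths are in mm, angles in rad, forces in N, time in s.
With the tool pointing down it reaches from about 350 to 775 mm from the base axis. Payload 3.1 kg.
Tool frame: the origin (TCP) lies midway between the tips of the shut fingers; the grasp point (between the pads) lies 19 mm behind it; z points along the fingers, y is the line along which they close (so a half turn about z gives the same grasp; the last joint's range is limited). The gripper opens to 85 mm and grips with 20 to 120 N. Pads are 22 mm wide; open, the fingers measure 114 mm over their backs; the gripper's body (76 mm by 85 mm) begins 54 mm behind the grasp point. The pads swing forward as they close: fully open they stand 13 mm farther back than shut.
Start: joints at [-1.37, 0.311, 0.014, 1.512, -0.004, 1.319, -0.027], TCP at [132.203, 533.891, 231.304] pointing down, gripper open.
Joint ranges: [-2.7, 2.7], [-0.3, 1.91], [-1.27, 1.3], [0.12, 2.57], [-1.44, 4.58], [0.2, 2.03], [-3.05, 3.05]. Speed limits (rad/s): [2.79, 2.79, 3.14, 3.14, 3.14, 3.14, 3.14].

## Interface

Orientations are given as a unit quaternion [w, x, y, z].
In Python, from rig import observe, grab_frame, job_done gives the robot as it stands.
- The arm moves only by the shell command python3 -m pendant 'ROWS' [FORCE]. ROWS is JSON, a list of rows, each a list of 3 entries, a list of its own where there are three numbers: the finger opening in m, from 0 to 0.0854, then the shift along the tool's x, y, z in m, then the turn about the tool's z in degrees. A call has 1 to 5 rows; each row shifts and turns the commanded pose from where the row before left it, along the tool's axes as they then stand; what a row does not reach is not made up. A row lasts 1/10 s, in which the tool goes at most 50 mm and 8.59 degrees, less where a joint would pass 70% of its speed; a pose out of reach is approached as far as the arm can. A call is refused whole if a number of a shift passes 0.05 or a number of a turn 8.59, either way. A call with a gripper value outside its range is refused whole. The fingers move at their own pace and stop on an object; FORCE is the grip in N (left out, the last holds). Time passes only in rows, so rows that do not move let the fingers close. It gives the time, the measured TCP pose, the force, the opening and the grip force at its end, in the units of the state.
- observe(): the state, without advancing time (a new reading comes with each control period).
- grab_frame(name): name is "scene" or "top"; returns a dict with "img" (420x560x3 uint8, red, green, blue), "z_map" (420x560 float32, mm along the optical axis (not along the pixel's ray), 0 where there is no reading), "fovy" (degrees; the focal length in pixels is half the picture's height over the tangent of half this angle, whatever the lens; pixels are square), "cx", "cy" (the principal point, pixels), "distortion" ([k1, k2, p1, p2, k3] as OpenCV has them; the pictures are not rectified), "eye" and "orientation" of the camera in the world. Camera axes: x right, y down, z forward; pixel columns grow to the right and rows downward; lengths in mm; the calibration is good to about 2 mm. A picture is of the moment at which its call begins.
- job_done(): hands the job in; it is judged then, once.
The state is a dict: "clock": time; "qpos": joint angles; "joint_velocities": joint speeds; "effort": joint torques, N m; "tool_pos": TCP position; "tool_rot": TCP orientation; "force": force on the tool from outside, world axes, zero at the start; "moment": the same for the moment, N m; "opening": opening from 0.0 (shut) to 1.0 (fully open); "grip_force": force on a finger pad.
Only numpy, scipy, OpenCV 4.12 (cv2) and the standard library are available. Lean on these libraries where they do the work, as an engineer would, in place of code of your own. Each camera call takes 0.05 s, during which the arm holds its last target. There are 200 camera calls.

## Task

Send the red-lidded soil tin through the blue intake: press the orange paddle down with one fingertip to hold the spring-closed yellow flap wide open, and meanwhile push the tin under it with the other fingertip, keeping the flap held open until the tin has slid down the chute into the catch tray. Open the flap before the tin gets to it and never use the tin to shove it; then let the flap spring shut. Only push the tin, do not pick it up, and leave the other things on the bench where they are.

Things in the scene. Friction and masses are not known exactly. Their poses are not given: they have to be found in the camera images.
- intake: Blue intake fixed to the bench, 415 long, 80 wide. Origin on the bench below the flap's hinge line; x along the runway the way the tin must travel, y to the paddle's side, z up (offsets here are in this frame). Blue cheeks (y=+-34 to +-40, x=-12 to 40) and a header bar (x=-2 to 10, from z=117) rise to z=125 round the flap. Beyond y=+-40 all is free down to the bench.
- lip (a point): Middle of the runway's far edge, at intake x=-6, z=65. Runway: level slick aluminium deck, top at z=65, x=-206 to -6, between grey rails (tops at z=75, inner faces at y=+-35). Friction there is low (about 0.12): once its centre is past this edge the tin tips onto the chute and slides down by itself.
- tray (a point): Middle of the catch tray floor, intake x=160, z=13: the last part of the chute. From the lip the chute, 68 wide inside with sides 60 high, falls at 24 degrees, then from x=80 at a gentle 10 degrees to the rubber-faced end wall at x=198, where the tin comes to rest leaning 10 degrees.
- flap (a joint): Angle of the yellow flap and its orange paddle, rad: 0 shut (hanging straight down), up to 1.45 (stop) as the paddle is pressed down and the flap swings inward (+x) and up. A spring shuts it, 0.05 N m at 0, 0.2 at the stop (3 to 5 N on the paddle). Flap 60 wide, 48 long, 3 thick; hinge line along intake y at x=0, z=119. From 1.3 rad it clears the 36 high tin by 4.
- paddle (a point): Point on the orange paddle's top face, 60 from the hinge line, mid-width; moves with the flap. The paddle is a plate 4 thick, 40 wide (intake y=48 to 88), 12 to 78 from the hinge line on the -x side, rigid with the flap. At flap angle a it rises towards -x at 35 degrees minus a: at 1.3 rad it slopes down 39 degrees, this point some 82 above the bench.
- tin_center (a point): Centre (half-way up) of the task's tin: closed round aluminium tin with a red lid, 54 diameter, 36 high, about 0.11 kg, standing upright on the runway between the rails.
- blue_tin_center (a point): Centre of a blue-lidded tin, 54 diameter, 36 high, on the bench. Leave alone.
- green_tin_center (a point): Centre of a green-lidded tin, 54 diameter, 36 high, on the bench. Leave alone.
- bowl_mid (a point): Middle of a glass bowl, 170 across, 75 high. Leave alone.
- beaker_mid (a point): Middle of a clear beaker, 68 across, 90 high. Leave alone.
- spoon: Steel spoon lying on the bench. Leave alone.
- panlid: Steel sieve-pan lid, a disc 150 across, 18 high; origin under its centre. Leave alone.
- jar_mid (a point): Middle of an amber jar, 56 across, 80 high. Leave alone.
Not all that is in view belongs to the job. Leave any pink look-alike of the part that bears tin_center alone.

How it is judged (in metres and radians):
On the way, in this order (a step that is already met when the one before it is completed fails the run):
1. a fingertip holds the flap open (over 1.0 rad) while the tin is still in front of it (value of joint flap above 1 rad and contact force between the fingers and flap above 0.3 N and x of tin_center in the frame of intake below -0.024 m), for 0.1 s.
2. the tin is in under the flap (centre within 20 mm of the hinge line) while a fingertip holds the flap open (value of joint flap above 1 rad and contact force between the fingers and flap above 0.3 N and x of tin_center in the frame of intake above -0.02 m).
3. the tin has passed the flap (centre 70 mm beyond it) with the flap still held open (value of joint flap above 1 rad and contact force between the fingers and flap above 0.3 N and x of tin_center in the frame of intake above 0.07 m).
At the end, for the whole second after the job is handed in: The red-lidded tin lies at rest and right way up (within 0.3 rad) in the catch tray, its centre 135 mm or more beyond the hinge line; the flap is shut (under 0.1 rad); the other things have moved less than 30 mm (x of tin_center in the frame of intake between 0.135 and 0.2 m and y of tin_center in the frame of intake between -0.034 and 0.034 m and z of tin_center in the frame of intake below 0.045 m and angle between tin_center's own z axis and vertical below 0.3 rad and linear speed of tin below 0.02 m/s and value of joint flap below 0.1 rad and distance of each of blue_tin_center, green_tin_center, bowl_mid, beaker_mid, spoon, panlid, jar_mid from where it was at the start of the episode below 0.03 m); the robot touches nothing.
It fails at once if the tin shoves the flap, or the flap bears on the tin (over 1.5 N) (contact force between tin and flap above 1.5 N).
It fails at once if the tin is lifted (centre more than 20 mm above its height on the runway) (z of tin_center in the frame of intake above 0.103 m).
It fails at once if the tin is toppled (angle between tin_center's own z axis and vertical above 1.1 rad).
It fails at once if another thing on the bench is moved by more than 30 mm (distance of any of blue_tin_center, green_tin_center, bowl_mid, beaker_mid, spoon, panlid, jar_mid from where it was at the start of the episode above 0.03 m).
It also fails if it takes over 64 s, if anything falls off the work surface, if the arm or the gripper's body presses on something with over 40 N, if the wrist force passes 120 N, or if a joint passes its speed limit or range.

## Working session

There is one attempt and no reset: what is moved stays moved. The work goes in short steps, Python scripts to look and compute and a shell command to move; the robot and the scene stay as the last step left them, time stands still between calls to the robot, and variables do not carry over. Pictures are saved under pics/ and viewed, at most 10 in all, crops included, and the job is handed in when it is done.

```bash
ls; mkdir -p pics
cat > h.py <<'E'
import numpy as np, cv2
from rig import observe, grab_frame, job_done
from scipy.spatial.transform import Rotation as R
def rot(q): return R.from_quat([q[1],q[2],q[3],q[0]]).as_matrix()
def cloud(f):
    h,w=f["z_map"].shape; fl=h/2/np.tan(np.radians(f["fovy"])/2)
    K=np.array([[fl,0,f["cx"]],[0,fl,f["cy"]],[0,0,1]])
    u,v=np.meshgrid(np.arange(w),np.arange(h))
    p=cv2.undistortPoints(np.stack([u,v],-1).reshape(-1,1,2).astype(np.float64),K,np.array(f["distortion"],float)).reshape(h,w,2)
    d=np.dstack([p,np.ones((h,w))])
    P=(d*f["z_map"][...,None])@rot(f["orientation"]).T+np.array(f["eye"])
    return P,d@rot(f["orientation"]).T
E
python3 - <<'E'
from h import *
for n in("scene","top"):
    f=grab_frame(n); np.save(n+'.npy',f,allow_pickle=True)
    cv2.imwrite(f'pics/{n}0.png',f["img"][...,::-1]); print(n,f["eye"],f["orientation"],f["fovy"],f["distortion"])
print(observe())
E
```

```text
pics
scene [954.84401649 737.85674656 753.68179236] [-0.11403059  0.22662412  0.87417175 -0.41408005] 56.38570956354165 [-0.06161646  0.          0.          0.          0.        ]
top [ 324.54488582   47.8984869  1287.55125647] [-0.06453555  0.70714398 -0.70016342  0.07452341] 42.06767191338985 [-0.00144743  0.          0.          0.          0.        ]
{'clock': 0.1, 'qpos': array([-1.36975204,  0.31170792,  0.01401   ,  1.51290819, -0.0044209 ,
        1.31919048, -0.02720338]), 'joint_velocities': array([-0.00094434, -0.00108179, -0.00056391, -0.0039964 , -0.0005107 ,
       -0.00139485,  0.00167282]), 'effort': array([ 6.80882840e-04, -3.80856013e+01,  1.46526187e-01, -2.31244826e+01,
        1.23387630e-02,  8.07537697e-03,  2.68347708e-05]), 'tool_pos': array([132.03265756, 533.24087895, 230.29093792]), 'tool_rot': array([-9.40214965e-05,  1.21048655e-01,  9.92645975e-01, -1.08742297e-03]), 'force': array([-0.30363198, -0.33328484, -0.55755775]), 'moment': array([ 0.09139873,  0.01536824, -0.05007545]), 'grip_force': 0.0, 'opening': 1.00264622269565}
```

View pics/scene0.png

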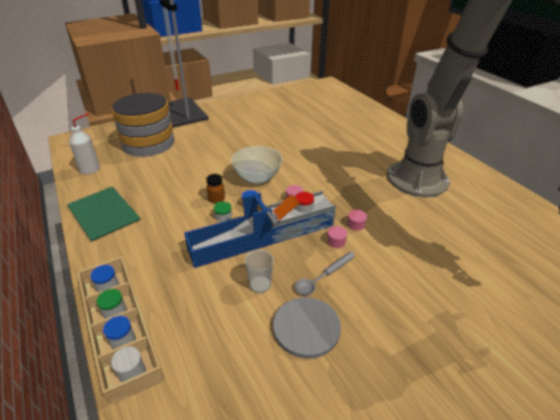

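View pics/top0.png

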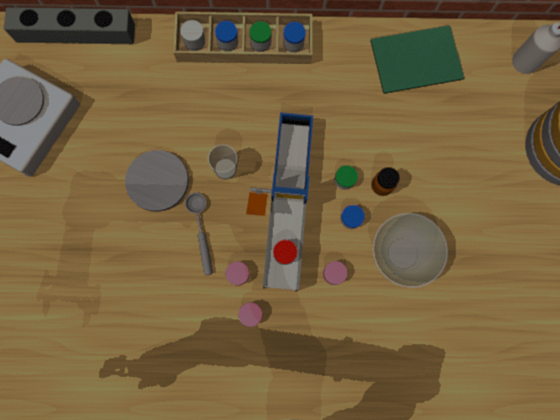

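The scene picture shows the intake from about (190,250) to (335,210), with the orange paddle at (288,207) and the red tin at (305,200). The top picture shows the intake from (285,290) to (295,115), world +x pointing up. In it the paddle is at (257,204), the red tin at (285,252), the flap and header at about (290,195), and the arm isn't visible.

Candidates for the tin in the top view:
- **Red lid:** (285,252), on the runway.
- **Pink look-alikes:** (237,273), (335,272) and (250,314), on the bench.
- **Other tins:** blue at (352,216) and green at (346,177).

I choose the red one on the runway.

```bash
cat >> h.py <<'E'
def measure(f,verbose=True):
    P,_=cloud(f); hsv=cv2.cvtColor(f["img"],cv2.COLOR_RGB2HSV); H,S,V=[hsv[...,i].astype(int) for i in range(3)]
    red=((H<5)|(H>176))&(S>200)&(V>90)&(P[...,2]>60); org=(H>5)&(H<14)&(S>200)&(V>90)&(P[...,2]>40)
    return P,red,org,(H,S,V)
E
python3 - <<'E'
from h import *
f=np.load('top.npy',allow_pickle=True).item()
P,red,org,(H,S,V)=measure(f)
Z=P[...,2]
m=(Z>50)&(Z<140); 
v,u=np.mgrid[:420,:560]; m&=(u>255)&(u<325)&(v>105)&(v<300)&~org
n,l,s,c=cv2.connectedComponentsWithStats(m.astype(np.uint8)); k=1+s[1:,4].argmax(); m=l==k
pts=P[m][:,:2].astype(np.float32); r=cv2.minAreaRect(pts); print(r,cv2.boxPoints(r))
b=cv2.boxPoints(r); i=np.argsort(b[:,0]); near,far=b[i[:2]].mean(0),b[i[2:]].mean(0)
d=(far-near)/np.linalg.norm(far-near); print("yaw",np.degrees(np.arctan2(d[1],d[0])),np.linalg.norm(far-near))
o=near+d*206; o2=far-d*209; print("o",o,o2)
y=np.array([-d[1],d[0]])
def loc(p): q=np.asarray(p)[...,:2]-o; return np.stack([q@d,q@y],-1)
for nme,k in(("red",red),("org",org)):
    n,l,s,c=cv2.connectedComponentsWithStats(k.astype(np.uint8)); kk=l==1+s[1:,4].argmax()
    q=P[kk]; L=loc(q); print(nme,kk.sum(),np.median(q,0),cv2.minAreaRect(L.astype(np.float32)),L.min(0),L.max(0),np.percentile(q[:,2],[2,98]))
hm=m&(Z>112); L=loc(P[hm]); print("high",L.min(0),L.max(0),np.percentile(Z[hm],95))
dk=m&(abs(Z-65)<5);L=loc(P[dk]);print("deck z",np.median(Z[dk]),L.min(0),L.max(0))
be=(Z>-20)&(Z<20);print("bench",np.median(Z[be]))
for nm,(a,b2) in dict(deck=((270,290),(240,285)),).items(): pass
np.savez('fr.npz',o=o,d=d,y=y)
im=cv2.resize(f["img"][150:300,225:360],None,fx=4,fy=4,interpolation=cv2.INTER_CUBIC); cv2.imwrite('pics/c1.png',im[...,::-1])
E
```

```text
((603.6792602539062, 23.2005615234375), (113.83401489257812, 414.7930908203125), 85.0671615600586) [[392.1567   -15.672031]
 [805.41345  -51.33924 ]
 [815.2018    62.073154]
 [401.94507   97.740364]]
yaw -4.9328384 414.79303
o [602.2879    23.320646] [602.0817   23.33844]
red 412 [471.99226268  14.87244835 101.4411631 ] ((-191.47314453125, -21.21320152282715), (173.4394073486328, 48.436241149902344), 1.580240249633789) [-278.82770163  -43.66247774] [-104.58299918    4.84310048] [ 97.10315208 106.25151937]
org 312 [567.58151681  77.86737354 149.71002356] ((-146.3518829345703, 37.493865966796875), (271.98468017578125, 40.829593658447266), 7.023218631744385) [-278.82770163    0.60425426] [-11.05687495  70.10197274] [131.12665324 166.43266355]
high [-14.52720279 -56.85720495] [40.26737826 56.91701606] 129.595872054413
deck z 65.18004544472774 [-206.00010378  -56.87168442] [208.12599892  23.05014362]
bench 0.7204086887861649
```

View pics/c1.png

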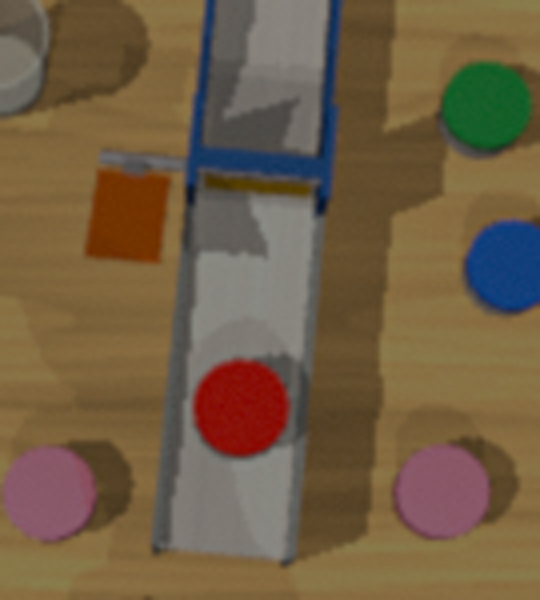

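The crop confirms it: the red lid is at about (240,407) in the crop, between the grey rails, with the paddle to the left and the pink pair off the runway. The fitted rectangle included the hinge rod, so I'm refitting the centre line.

Run:
```python
from h import *
f=np.load('top.npy',allow_pickle=True).item()
P,red,org,_=measure(f); Z=P[...,2]
z=np.load('fr.npz'); o,d,y=z['o'],z['d'],z['y']
v,u=np.mgrid[:420,:560]; m=(Z>50)&(Z<140)&(u>255)&(u<325)&(v>105)&(v<300)&~org
n,l,s,c=cv2.connectedComponentsWithStats(m.astype(np.uint8)); m=l==1+s[1:,4].argmax()
A=P[m]
for it in range(3):
    L=np.stack([(A[:,:2]-o)@d,(A[:,:2]-o)@y],-1)
    X=[];Y=[];W=[]
    for x in range(-195,200,10):
        if -80<x<55: continue
        k=L[abs(L[:,0]-x)<5,1]
        if len(k)>5: X.append(x);Y.append((k.min()+k.max())/2);W.append(np.ptp(k))
    p=np.polyfit(X,Y,1); r=np.polyval(p,X)-Y; print(p,r.std(),np.median(W))
    o=o+y*p[1]; t=p[0]; d=(d+t*y);d/=np.linalg.norm(d);y=np.array([-d[1],d[0]])
L=np.stack([(A[:,:2]-o)@d,(A[:,:2]-o)@y],-1)
print("x ends",L[:,0].min(),L[:,0].max()); o=o+d*((L[:,0].min()+L[:,0].max())/2-1.5)
loc=lambda q:np.stack([(q[...,:2]-o)@d,(q[...,:2]-o)@y],-1)
print("o",o,"yaw",np.degrees(np.arctan2(d[1],d[0])))
for nme,k in(("red",red),("org",org)):
    k=k&(u>235)&(u<320)&(v>180)&(v<270); q=P[k];L=loc(q);print(nme,k.sum(),cv2.minAreaRect(L.astype(np.float32)),L.min(0),L.max(0),np.median(q[:,2]))
h=m&(Z>112);L=loc(P[h]);print("high",L.min(0),L.max(0))
np.savez('fr.npz',o=o,d=d,y=y)
# tool pose in intake frame
s=observe();R0=rot(s['tool_rot']);print("tool loc",loc(s['tool_pos']),s['tool_pos'],"tool y yaw in intake",np.degrees(np.arctan2(R0[:2,1]@y,R0[:2,1]@d))-90)
print(R0.round(3))
```

```text
[ 2.64468382e-04 -1.67404287e+01] 0.4952615919994426 78.66643866430014
[4.39657155e-07 3.76994197e-05] 0.4953648086463645 78.66615576606043
[7.30874810e-10 6.31846813e-08] 0.4953649805966812 78.66615528997995
x ends -205.99474367021418 208.80266536104642
o [600.7527452    6.65049179] yaw -4.917660446922904
red 412 ((-191.37826538085938, -4.422086715698242), (173.43939208984375, 48.436241149902344), 1.565062165260315) [-278.7270605   -26.88843728] [-104.48946172   21.61665083] 101.4411630953631
org 312 ((-146.2415008544922, 54.27302551269531), (271.9846496582031, 40.829586029052734), 7.008040428161621) [-278.7270605    17.41850838] [-10.94460615  86.85524359] 149.71002355971075
high [-14.41851926 -40.12621648] [40.35287775 73.65684512]
tool loc [-512.13613955  484.47139335] [132.03265756 533.24087895 230.29093792] tool y yaw in intake -8.987607275707802
[[-0.971  0.24  -0.   ]
 [ 0.24   0.971 -0.002]
 [-0.    -0.002 -1.   ]]
```

```bash
cat > st.py <<'E'
from h import *
import sys
z=np.load('fr.npz'); o,d,y=z['o'],z['d'],z['y']
s=observe();R0=rot(s['tool_rot']);p=s['tool_pos']
yaw=np.degrees(np.arctan2(R0[:2,1]@y,R0[:2,1]@d))-90
print("t%.1f intake x%.1f y%.1f z%.1f yaw%.2f tilt%.3f F"%(s['clock'],(p[:2]-o)@d,(p[:2]-o)@y,p[2],yaw,R0[2,2]),s['force'].round(2),"open%.3f"%s['opening'])
if len(sys.argv)>3:
    t=[float(a) for a in sys.argv[1:4]]; w=np.array([*(o+d*t[0]+y*t[1]),t[2]])
    print("tool shift mm",(R0.T@(w-p)).round(1))
E
python3 -m pendant '[[0,[0,0,0],-8.5],[0,[-0.04,0,0],-0.5],[0,[-0.04,0,0],0],[0,[-0.04,0,0],0],[0,[-0.017,-0.04,0],0]]' && python3 st.py -185 -3 230
```

```text
clock: 0.6
tool_pos: [269.4, 483.1, 228.2]
tool_rot: [0.001, 0.044, 0.999, -0.001]
force: [0.6, -1.3, -0.8]
opening: 0.142
grip_force: 0.0
t0.6 intake x-370.9 y446.3 z228.2 yaw-0.12 tilt-1.000 F [ 0.61 -1.27 -0.78] open0.142
tool shift mm [-186.9 -448.9   -0.7]
```

```bash
python3 -m pendant '[[0,[-0.017,-0.04,0],0],[0,[-0.017,-0.04,0],0],[0,[-0.017,-0.04,0],0],[0,[-0.017,-0.04,0],0],[0,[-0.017,-0.04,0],0]]' && python3 -m pendant '[[0,[-0.017,-0.04,0],0],[0,[-0.017,-0.04,0],0],[0,[-0.017,-0.04,0],0],[0,[-0.017,-0.04,0],0],[0,[-0.017,-0.04,0],0]]'>/dev/null; python3 -m pendant '[[0,[0,0,0],0]]'>/dev/null;  python3 st.py -185 -3 120
```

```text
clock: 1.1
tool_pos: [332.9, 273.4, 230.9]
tool_rot: [-0.0, 0.043, 0.999, -0.0]
force: [0.5, 0.6, -0.0]
opening: 0.004
grip_force: 0.0
t1.7 intake x-203.1 y37.9 z231.4 yaw-0.70 tilt-1.000 F [0.97 0.58 0.98] open-0.003
tool shift mm [-18.5 -40.4 111.5]
```

```bash
python3 -m pendant '[[0,[-0.018,-0.04,0],-0.5],[0,[0,0,0.035],0],[0,[0,0,0.035],0],[0,[0,0,0.035],0],[0,[0,0,0],0]]' && python3 -m pendant '[[0,[0,0,0],0]]'>/dev/null;  python3 st.py -98 -3 92
python3 - <<'E'
from h import *
f=grab_frame("top");cv2.imwrite('pics/t2.png',cv2.resize(f["img"][120:330,180:380],None,fx=2.8,fy=2.8)[...,::-1])
E
```

```text
clock: 2.2
tool_pos: [410.0, 27.6, 122.2]
tool_rot: [-0.006, 0.038, 0.999, -0.001]
force: [-0.8, 0.4, 0.3]
opening: -0.002
grip_force: 0.0
t2.3 intake x-187.3 y5.2 z126.4 yaw0.54 tilt-1.000 F [ 0.35 -0.31  0.24] open-0.005
tool shift mm [-89.2  -9.   34.3]
```

View pics/t2.png

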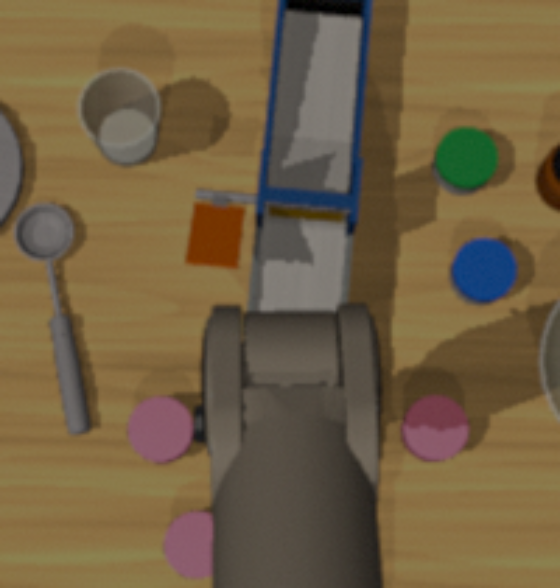

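The arm now covers the tin in the top view; the paddle is at (215,235) in the crop and still undisturbed. Next I lower behind the tin and start pushing it.

```bash
python3 -m pendant '[[0,[0,-0.008,0.02],0],[0,[0,0,0.014],0],[0,[0,0,0],0],[0,[-0.01,0,0],0],[0,[-0.01,0,0],0]]' >/dev/null; python3 st.py -98 -3 92; python3 -m pendant '[[0,[-0.01,0,0],0],[0,[-0.01,0,0],0],[0,[-0.008,0,0],0],[0,[-0.008,0,0],0],[0,[-0.008,0,0],0]]' >/dev/null; python3 -m pendant '[[0,[0,0,0],0],[0,[0,0,0],0]]' >/dev/null; python3 st.py -98 -3 92
python3 - <<'E'
from h import *
f=grab_frame("scene");np.save('s3.npy',f,allow_pickle=True);cv2.imwrite('pics/s3.png',cv2.resize(f["img"][130:300,160:400],None,fx=3,fy=3)[...,::-1])
P,red,org,_=measure(f)
z=np.load('fr.npz'); o,d,y=z['o'],z['d'],z['y']
v,u=np.mgrid[:420,:560];k=red&(abs(P[...,2]-100)<8);L=np.stack([(P[k][:,:2]-o)@d,(P[k][:,:2]-o)@y],-1);L=L[(abs(L[:,1])<40)&(L[:,0]>-180)&(L[:,0]<0)];print(len(L),np.percentile(L,[2,50,98],axis=0))
E
```

```text
t2.9 intake x-164.4 y-2.3 z94.1 yaw0.56 tilt-1.000 F [ 1.93  0.35 -0.46] open-0.001
tool shift mm [-66.4  -1.4   2.3]
t3.5 intake x-123.0 y-2.7 z92.1 yaw0.50 tilt-1.000 F [-0.03 -0.04  1.16] open-0.002
tool shift mm [-25.   -0.5   0.1]
13 [[-82.15948318 -25.3989682 ]
 [-70.57134243 -21.32920648]
 [-59.14554479  -9.7995032 ]]
```

View pics/s3.png

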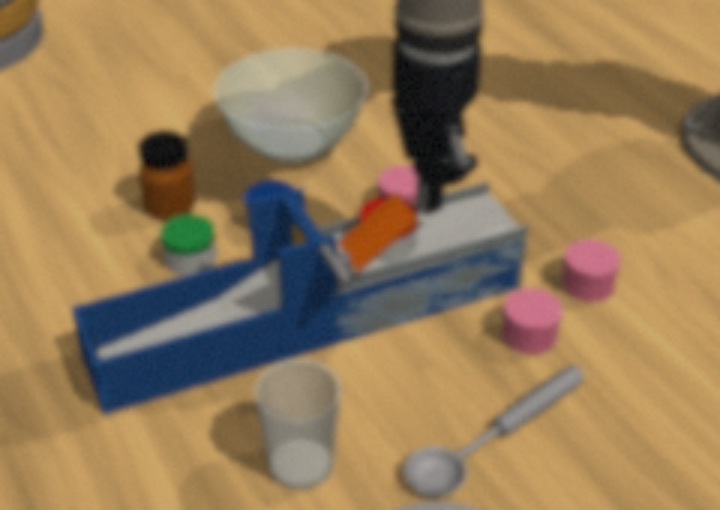

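The tin (red, at about (375,207) in the crop) is partly hidden behind the paddle and sits just ahead of the fingers, at x of about -85. The flap is still shut. I push it slowly on to about -52.

```bash
python3 -m pendant '[[0,[-0.006,0,0],0],[0,[-0.006,0,0],0],[0,[-0.006,0,0],0],[0,[-0.005,0,0],0],[0,[-0.005,0,0],0]]' >/dev/null; python3 -m pendant '[[0,[-0.004,0,0],0],[0,[0,0,0],0],[0,[0,0,0],0]]' >/dev/null; python3 st.py -98 -3 92
python3 -m pendant '[[0,[0.025,0,0],0],[0,[0.025,0,0],0],[0,[0,0,-0.045],0],[0,[0,0,-0.045],0],[0,[0,0,-0.02],0]]' >/dev/null
python3 -m pendant '[[0.06,[0.04,0,0],0],[0.06,[0.04,0,0],0],[0.06,[0.04,0,0],0],[0.06,[0,0,0],0],[0.06,[0,0,0],0]]' >/dev/null;python3 st.py
cat > tin.py <<'E'
from h import *
import sys
z=np.load('fr.npz'); o,d,y=z['o'],z['d'],z['y']
f=grab_frame("top");P,red,org,_=measure(f)
if len(sys.argv)>1: cv2.imwrite('pics/'+sys.argv[1],cv2.resize(f["img"][100:310,180:380],None,fx=2.8,fy=2.8)[...,::-1])
for nme,k in(("red",red),("org",org)):
    L=np.column_stack([(P[k][:,:2]-o)@d,(P[k][:,:2]-o)@y,P[k][:,2]]);L=L[(abs(L[:,1])<95)&(L[:,0]>-170)&(L[:,0]<200)]
    if len(L): print(nme,len(L),"min/max mid",((np.percentile(L,1,axis=0)+np.percentile(L,99,axis=0))/2).round(1),"med",np.median(L,0).round(1))
E
python3 tin.py t4.png
```

```text
t4.4 intake x-90.9 y-2.4 z92.2 yaw0.50 tilt-1.000 F [-0.25 -0.34 -0.17] open-0.002
tool shift mm [ 7.1 -0.6  0.2]
t5.4 intake x-261.1 y-3.7 z202.6 yaw0.56 tilt-1.000 F [0.32 0.25 0.45] open0.706
red 393 min/max mid [-51.9  -1.9 100.8] med [-52.9  -2.7 101.6]
org 296 min/max mid [-37.5  67.9 148.5] med [-38.9  68.4 149.6]
```

View pics/t4.png

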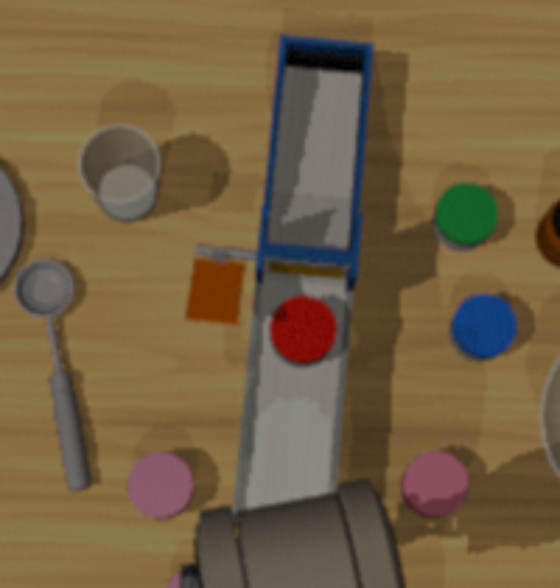

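The red tin at (303,330) in the crop is at intake (-52, -2), and the flap at (305,268) is untouched. Next I yaw the open gripper so that one finger sits over the paddle and the other behind the tin.

```bash
python3 -m pendant '[[0.065,[-0.045,0.008,0],0],[0.065,[-0.045,0.008,0],0],[0.065,[-0.045,0.01,0],0],[0.065,[-0.045,0.01,0],0],[0.065,[0,0,0],8.5]]' >/dev/null; python3 -m pendant '[[0.065,[0,0,0],8.5],[0.065,[0,0,0],8.5],[0.065,[0,0,0],8.5],[0.065,[0,0,0],1.5],[0.065,[0,0,0],0]]' >/dev/null; python3 st.py -75 33 170
```

```text
t6.5 intake x-80.3 y33.7 z201.9 yaw-34.87 tilt-1.000 F [ 0.61 -0.12 -0.2 ] open0.757
tool shift mm [-4.7  2.5 31.9]
```

```bash
python3 -m pendant '[[0.065,[-0.005,0.0025,0.02],0],[0.065,[0,0,0.02],0],[0.065,[0,0,0.02],0],[0.065,[0,0,0],0]]' >/dev/null; python3 st.py -75 33 75;python3 -m pendant '[[0.065,[0,0,0.015],0],[0.065,[0,0,0.015],0],[0.065,[0,0,0.013],0],[0.065,[0,0,0],0]]' >/dev/null; python3 st.py -75 33 75
python3 - <<'E'
from h import *
f=grab_frame("scene");np.save('s5.npy',f,allow_pickle=True);cv2.imwrite('pics/s5.png',cv2.resize(f["img"][140:260,200:360],None,fx=4.5,fy=4.5,interpolation=cv2.INTER_CUBIC)[...,::-1])
E
```

```text
t6.8 intake x-77.0 y32.8 z139.9 yaw-34.89 tilt-1.000 F [-0.05 -0.19  1.4 ] open0.760
tool shift mm [-1.7  1.6 64.9]
t7.2 intake x-75.2 y33.0 z99.1 yaw-34.95 tilt-1.000 F [0.11 0.37 3.32] open0.759
tool shift mm [-0.2  0.1 24.1]
```

View pics/s5.png

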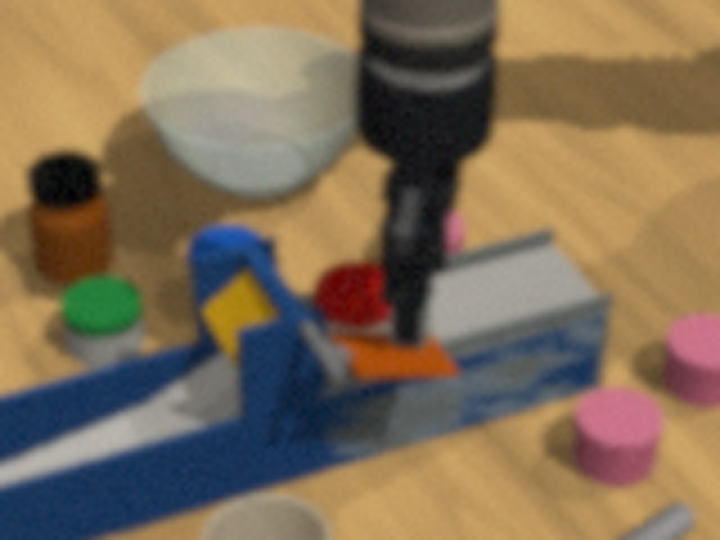

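The finger at (410,335) in the crop is on the orange paddle, the yellow flap at (240,315) is part open, and the tin at (355,300) hasn't been touched. I press on and fit the paddle angle from depth.

```bash
cat > ang.py <<'E'
from h import *
z=np.load('fr.npz'); o,d,y=z['o'],z['d'],z['y']
f=grab_frame("scene");P,red,_,(H,S,V)=measure(f)
k=(H>5)&(H<16)&(S>190)&(V>60)
L=np.column_stack([(P-[*o,0])[k][:,:2]@d,(P-[*o,0])[k][:,:2]@y,P[k][:,2]]);L=L[(L[:,0]>-85)&(L[:,0]<-5)&(L[:,1]>42)&(L[:,1]<95)&(L[:,2]>40)]
import scipy.optimize as so
r=so.least_squares(lambda p:p[0]+p[1]*L[:,0]-L[:,2],[119,0],loss='soft_l1',f_scale=2).x
print("paddle n",len(L),"z at hinge %.1f angle %.2f"%(r[0],np.arctan(r[1])+np.radians(35)), "x range",np.percentile(L[:,0],[2,98]))
k=red;L=np.column_stack([(P-[*o,0])[k][:,:2]@d,(P-[*o,0])[k][:,:2]@y,P[k][:,2]]);L=L[(abs(L[:,1])<40)&(L[:,0]>-150)&(L[:,0]<200)]
if len(L):print("red",len(L),np.percentile(L,[2,50,98],axis=0).round(0).tolist())
E
python3 ang.py; python3 -m pendant '[[0.065,[0,0,0.01],0],[0.065,[0,0,0.01],0],[0.065,[0,0,0],0]]' >/dev/null; python3 st.py -75 33 73; python3 ang.py
```

```text
paddle n 140 z at hinge 119.8 angle 0.91 x range [-68.29793254 -13.60955159]
red 142 [[-66.0, -20.0, 95.0], [-45.0, 3.0, 100.0], [-27.0, 24.0, 102.0]]
t7.7 intake x-76.8 y33.1 z78.2 yaw-34.97 tilt-1.000 F [-0.04  0.78  3.52] open0.762
tool shift mm [-1.5  0.9  5.2]
paddle n 93 z at hinge 120.2 angle 1.26 x range [-55.52998416 -10.1273171 ]
red 128 [[-63.0, -20.0, 96.0], [-44.0, 2.0, 100.0], [-28.0, 25.0, 102.0]]
```

```bash
python3 -m pendant '[[0.065,[-0.001,0.001,0.007],0],[0.065,[0,0,0],0],[0.065,[0,0,0],0]]' >/dev/null; python3 st.py -75 33 71; python3 ang.py
```

```text
t8.0 intake x-74.9 y33.3 z71.9 yaw-34.98 tilt-1.000 F [-1.76  0.52  2.79] open0.762
tool shift mm [-0.  -0.3  0.9]
paddle n 69 z at hinge 120.1 angle 1.36 x range [-49.37882518  -9.59933208]
red 115 [[-61.0, -21.0, 95.0], [-43.0, 1.0, 99.0], [-27.0, 23.0, 102.0]]
```

The flap is at 1.36 rad and held. Now I swing the tool about the paddle finger so the other finger pushes the tin.

```bash
python3 -m pendant '[[0.065,[-0.0059,0.0004,0.0005],-8.5],[0.065,[-0.0059,0.0004,0],-8.5],[0.065,[-0.0059,0.0004,0],-8.5],[0.065,[-0.0059,0.0004,0],-8.5]]' >/dev/null; python3 st.py; python3 ang.py
```

```text
t8.4 intake x-54.1 y24.1 z70.9 yaw-0.68 tilt-1.000 F [-3.26 -1.5   2.25] open0.757
paddle n 66 z at hinge 119.8 angle 1.38 x range [-46.81753959  -9.5044459 ]
red 46 [[-37.0, -18.0, 97.0], [-28.0, -1.0, 100.0], [-19.0, 19.0, 102.0]]
```

```bash
python3 -m pendant '[[0.065,[-0.006,0.0004,0],-8.5],[0.065,[-0.006,0.0004,0],-8.5]]' >/dev/null; python3 st.py; python3 ang.py; python3 -m pendant '[[0.065,[0,0,0],0],[0.065,[0,0,0],0]]' >/dev/null; python3 st.py; python3 ang.py
```

```text
t8.7 intake x-42.4 y25.5 z70.8 yaw16.16 tilt-1.000 F [-3.08 -1.32  1.29] open0.761
paddle n 58 z at hinge 119.9 angle 1.40 x range [-46.50179813  -9.06075284]
t8.9 intake x-41.6 y26.5 z71.2 yaw15.78 tilt-1.000 F [-4.06 -1.6   1.74] open0.761
paddle n 55 z at hinge 120.5 angle 1.41 x range [-46.6197796   -9.30748976]
red 123 [[77.0, -16.0, 60.0], [91.0, 6.0, 63.0], [105.0, 30.0, 68.0]]
```

The tin is sliding down the chute. I keep holding the flap until it settles.

```bash
python3 -m pendant '[[0.065,[0,0,0],0],[0.065,[0,0,0],0],[0.065,[0,0,0],0],[0.065,[0,0,0],0],[0.065,[0,0,0],0]]' >/dev/null;python3 -m pendant '[[0.065,[0,0,0],0],[0.065,[0,0,0],0],[0.065,[0,0,0],0],[0.065,[0,0,0],0],[0.065,[0,0,0],0]]' >/dev/null; python3 st.py; python3 ang.py; python3 tin.py t6.png
```

```text
t10.0 intake x-40.3 y27.6 z71.7 yaw16.02 tilt-1.000 F [-4.61 -0.62 -0.95] open0.765
paddle n 56 z at hinge 120.4 angle 1.42 x range [-46.24389592  -9.79446967]
```

View pics/t6.png

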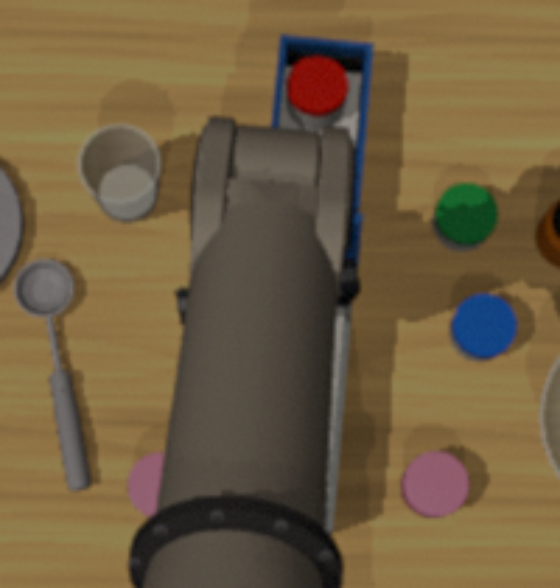

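The tin is in the tray at the far wall, at (318,85) in the crop. I lift off and retreat.

```bash
python3 -m pendant '[[0.065,[0.002,0,-0.015],0],[0.065,[0.002,0,-0.02],0],[0.065,[0,0,-0.025],0],[0.065,[0,0,-0.03],0],[0.065,[0,0,-0.03],0]]' >/dev/null;python3 -m pendant '[[0.065,[0,0,-0.03],0],[0.065,[0.04,0,0],0],[0.065,[0.04,0,0],0],[0.065,[0.04,0,0],0],[0.065,[0.04,0,0],0]]' >/dev/null; python3 -m pendant '[[0.065,[0,0,0],0],[0.065,[0,0,0],0],[0.065,[0,0,0],0],[0.065,[0,0,0],0],[0.065,[0,0,0],0]]' >/dev/null; python3 st.py; python3 ang.py; python3 tin.py t7.png
```

```text
t11.6 intake x-196.6 y-17.7 z222.1 yaw16.00 tilt-1.000 F [-0.2  -0.59 -0.85] open0.761
paddle n 241 z at hinge 120.1 angle -0.01 x range [-59.38527179 -12.97558811]
org 283 min/max mid [-37.7  67.6 148.9] med [-37.2  68.  149. ]
```

View pics/t7.png

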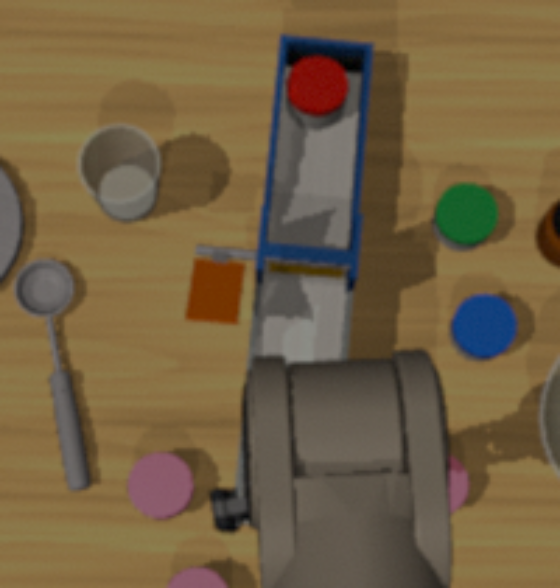

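The tin at (318,85) is at rest in the tray, the flap has sprung shut (fitted angle about 0), and the other things are where they started. The arm is clear, so I'm handing in.

```bash
python3 -c "from rig import job_done; print(job_done())"
```

```text
the job is handed in; nothing more can be done
None
```

The red-lidded tin went under the held-open flap and down into the catch tray, the flap then sprang shut, and I handed the job in at about 12 s on the robot's clock; no verdict was returned.

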